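Undo the two-stage catch of a paint case

TASK

Undo the catch on the grey paint case that stands on the table. First gently press its safety tab down until you feel it bottom, keep it pressed and slide it all the way over to the side away from the carry handle; then lift the latch lever well up and leave it standing open. Do not force the catch, and leave the cup, the jar and the paint tube where they are.

Things in the scene. Friction and masses are not known exactly. Their poses are not given: they have to be found in the camera images.
- case: Heavy, immovable grey steel case, 140 mm thick (x), 360 long (y), 170 high, standing on its narrow side. Origin: centre of its underside; z up. On its flat top: a black carry handle, 32 mm high, at y +40 to +140 mm, and the steel catch at y = -70 mm, with safety tab at x = -45 mm, lever grip at x = 0, lever hinge at x = +55 mm.
- safety: Safety slide: plate 26 x 30 x 8 mm on the case top, its tongue (towards the case's +x) over the lever's nose, the tab standing up through it. Origin under the tab, on the case top; axes as the case's. Slides only to the case's -y (away from the handle), 20 mm to a firm stop, drag 1.5 N; gated until the tab is pressed. Past 15 mm the lever is free; at 20 the tab springs up and it stays.
- tab_grip (a point): Safety tab: plain steel upright bar, 16 mm (case x) x 14 mm (case y), ribbed near its top, standing 62 mm above the case top when not pressed, with a flat thumb collar, 38 mm wide (case y) and 20 mm (case x), 28 to 31 mm above the case top. This point is on its axis, 53 mm above the case top (22 mm over the collar), and moves with it. Pinch it across the case's y.
- tab_top (a point): Centre of the safety tab's top. A spring holds the tab up (3 N, +0.2 N per mm). It must go down 3 to 17 mm before it can slide: this differs from case to case and cannot be seen. 2 mm further it meets a hard stop: press slowly till you feel it, some 8 to 15 N in all, and slide at that depth. Over 24 N between the safety and the inside of the catch or the lever damages it.
- lever (a joint): Angle of the latch lever, rad: 0 lying shut on the case top, 1.5 fully up. It turns about a level axis along the case's y, through lever_hinge, and stays where it is left (friction 0.1 N m).
- lever_grip (a point): Grip block of the lever, plain steel, 22 mm wide (case y) x 12 mm (case x) x 32 mm high, from 8 to 40 mm above the case top when shut. This point is at its middle, 28 mm above the case top, 55 mm from the hinge towards the case's -x and 18 mm above the hinge axis; it moves with the lever and swings up and over towards the case's +x. Pinch it across the case's y.
- lever_hinge (a point): Point on the lever's hinge axis, in its middle, 10 mm above the case's top; fixed to the case.
- cup: Bystander: white plastic cup, 72 mm wide, 95 mm high, loose; origin at the centre of its underside.
- jar: Bystander: brown glass paint jar with black cap, 54 mm wide, 70 mm high, loose; origin at the centre of its underside.
- tube: Bystander: metal paint tube lying flat, about 105 x 34 x 16 mm, loose; origin at the centre of its underside.

How it is judged:
On the way:
1. the safety slide has been pushed at least 15 mm towards the side away from the carry handle, with the lever still down (y of safety in the frame of case below -0.085 m and value of joint lever below 0.2 rad), for 0.2 s.
At the end, for the whole second after the job is handed in: the safety slide still stands at least 15 mm over from its start, away from the carry handle, and the latch lever is lifted more than 0.8 rad (45 degrees) and stands still (y of safety in the frame of case below -0.085 m and value of joint lever above 0.8 rad and velocity of joint lever between -0.1 and 0.1 rad/s); the robot touches nothing.
It fails at once if the catch was forced: more than 24 N between the safety and the inside of the catch or the lever's nose (contact force between safety and case above 24 N).
It fails at once if the cup, the jar or the paint tube was moved by more than 20 mm or knocked over (distance of any of cup, jar, tube from where it was at the start of the episode above 0.02 m or angle between any of cup, jar's own z axis and vertical above 0.5 rad).
It also fails if it takes over 48 s, if anything falls off the work surface, if the arm or the gripper's body presses on something with over 40 N, if the wrist force passes 120 N, or if a joint passes its speed limit or range.

ROBOT

A 6-joint arm with a two-finger parallel gripper is mounted at the origin on the work surface. World frame = base frame: x ahead of the robot, y to its left, z up, the work surface at z = 0. Lengths are in m, angles in rad, forces in N, time in s.
With the tool pointing down it reaches from about 0.325 to 0.9 m from the base axis. Payload 6.1 kg.
Tool frame: the origin (TCP) lies midway between the tips of the shut fingers; the grasp point (between the pads) lies 19 mm behind it (env.tcp_to_grasp is the distance from the TCP to the grasp point, in m); z points along the fingers, y is the direction in which the jaws open and shut (so a half turn about z gives the same grasp; the last joint's range is limited). The gripper opens to 85 mm and grips with 20 to 120 N. Pads are 22 mm wide; open, the fingers measure 114 mm over their backs; the gripper's body (76 mm by 85 mm) begins 54 mm behind the grasp point. The pads swing forward as they close: fully open they stand 13 mm farther back than shut.
Start: joints at [1.154, 0.22, 1.526, -0, 1.395, -0.126], TCP at [0.179, 0.599, 0.231] pointing down, gripper open.
Joint ranges: [-2.98, 2.98], [-0.91, 2.08], [0.09, 2.57], [-1.24, 4.39], [0.2, 2.65], [-2.68, 2.68]. Speed limits (rad/s): [2.57, 2.57, 3.01, 3.14, 3.14, 3.14].

INTERFACE

Orientations are given as a 3x3 rotation matrix whose columns are the frame's x, y, z axes.
In Python, from workcell import env gives the robot as it stands.
- The arm moves only by the tool play_rows, never from a script. Its argument "plan" is a list of rows, each an object of numbers: "x", "y", "z": the shift along the tool's x, y, z as a fraction of full scale; "twist": the turn about the tool's z as a fraction of full scale. In form: [{"x": .., "y": .., "z": .., "twist": ..}, ...]. A call has 1 to 12 rows; each row shifts and turns the commanded pose from where the row before left it, along the tool's axes as they then stand; what a row does not reach is not made up. Full scale, the value 1, is 60 mm for a shift and 0.1 rad for a turn. A row lasts 1/8 s, in which the tool goes at most 62.5 mm and 10.7 degrees, less where a joint would pass 70% of its speed; a pose out of reach is approached as far as the arm can. A call with a number of a shift or a turn outside -1 to 1 is refused whole. A call with a gripper value outside its range is refused whole. "jaw" is the gripper command: -1 is shut, 1 is fully open, values between are in proportion, set as the call begins (left out, the last holds). The fingers move at their own pace and stop on an object; "squeeze" is the grip in N (left out, the last holds). Time passes only in rows, so rows that do not move let the fingers close. It gives the time, the measured TCP pose, the force and the opening at its end, in the units of the state.
- env.observe(): the state, without advancing time (a new reading comes with each control period).
- env.get_image(name): name is "scene" or "top" or "wrist"; returns a dict with "color" (480x640x3 uint8, red, green, blue), "range_z" (480x640 float32, m along the optical axis (not along the pixel's ray), 0 where there is no reading), "camera_matrix" (3x3 intrinsics, pixels), "k1" (the pictures are not rectified: a ray, as slopes to the right and down, at radius r is drawn at 1 + k1 r^2 times it, then the intrinsics apply), "rvec" (rotation vector, rad) and "tvec" (3), from world to camera coordinates, as OpenCV has them; the wrist camera has in their place "T_tool_cam" (4x4, takes a point from camera to tool coordinates, whose origin is the TCP and whose axes are the flange's). Camera axes: x right, y down, z forward; pixel columns grow to the right and rows downward; lengths in m; the calibration is good to about 2 mm. A picture is of the moment at which its call begins: read the wrist's pose just before it.
- env.finish_job(): hands the job in, once; it reports no verdict.
The state is a dict: "time_s": time; "joints": joint angles; "qvel": joint speeds; "effort": joint torques, N m; "eef_pos": TCP position; "tool_rot": TCP orientation; "wrist_force": force on the tool from outside, world axes, zero at the start; "moment": the same for the moment, N m; "width": finger opening in m.
Only numpy, scipy, OpenCV 4.12 (cv2) and the standard library are available. Lean on these libraries where they do the work, as an engineer would, in place of code of your own. Each camera call takes 0.05 s, during which the arm holds its last target.

## Working session

There is one attempt and no reset: what is moved stays moved. The work goes in short steps, Python scripts to look and compute and a tool call to move; the robot and the scene stay as the last step left them, time stands still between calls to the robot, and variables do not carry over. Pictures are saved under pics/ and viewed, and the job is handed in when it is done.

Besides the shell and the picture viewer there is one more tool, called after "Call:" by a JSON object that holds its "op" and its "data". play_rows: Moves the arm, as the interface text tells. Its arguments: {"type":"object","properties":{"plan":{"type":"array"},"jaw":{"type":"number"},"squeeze":{"type":"number"}},"required":["plan"]}

```bash
ls; mkdir -p pics
python3 - <<'E'
from workcell import env
import cv2
print(env.observe())
for n in ["scene","top","wrist"]:
    d=env.get_image(n); cv2.imwrite(f"pics/{n}0.png",d["color"][:,:,::-1])
    print(n,{k:v for k,v in d.items() if k not in("color","range_z")})
E
```

```text
pics
{'time_s': 0.0, 'joints': array([ 1.15389161e+00,  2.21268901e-01,  1.52760846e+00, -1.09962905e-05,
        1.39471737e+00, -1.26111123e-01]), 'qvel': array([-5.10396839e-04,  8.51985845e-04,  9.41883720e-04,  5.62222078e-04,
       -1.25552910e-04,  4.65754114e-05]), 'effort': array([-1.10567289e-03, -4.96876216e+01, -3.89405644e+01, -2.25635254e-04,
        1.07406930e-02,  1.70257817e-05]), 'eef_pos': array([0.17895902, 0.59819138, 0.23017416]), 'tool_rot': array([[-9.58017102e-01,  2.86709943e-01, -8.00808674e-04],
       [ 2.86710960e-01,  9.58015375e-01, -1.83498117e-03],
       [ 2.41079675e-04, -1.98754397e-03, -9.99997996e-01]]), 'wrist_force': array([ 0.47967563, -0.7473087 , -0.13127746]), 'moment': array([ 0.0195953 , -0.01505692,  0.00570674]), 'width': 0.0854771259818327}
scene {'camera_matrix': array([[492.08804319,   0.        , 323.37968805],
       [  0.        , 492.08804319, 246.92416962],
       [  0.        ,   0.        ,   1.        ]]), 'k1': -0.09096999175370497, 'rvec': array([ 1.92518517,  1.49479738, -0.62742439]), 'tvec': array([-0.2110422 , -0.268
[... 198 characters left out ...]
 'k1': -0.08114050329766485, 'rvec': array([ 2.15590541, -2.18239689,  0.09787712]), 'tvec': array([0.07843274, 0.61832482, 1.07960976])}
wrist {'camera_matrix': array([[393.33848031,   0.        , 320.05242087],
       [  0.        , 393.33848031, 239.79339596],
       [  0.        ,   0.        ,   1.        ]]), 'k1': -0.06647857949966228, 'T_tool_cam': array([[-9.30952347e-04, -9.50329431e-01, -3.11244447e-01,
         7.91120166e-02],
       [ 9.99999517e-01, -7.86731530e-04, -5.88919005e-04,
        -1.06862440e-03],
       [ 3.14801243e-04, -3.11244845e-01,  9.50329705e-01,
        -1.42325208e-01],
       [ 0.00000000e+00,  0.00000000e+00,  0.00000000e+00,
         1.00000000e+00]])}
```

View pics/scene0.png

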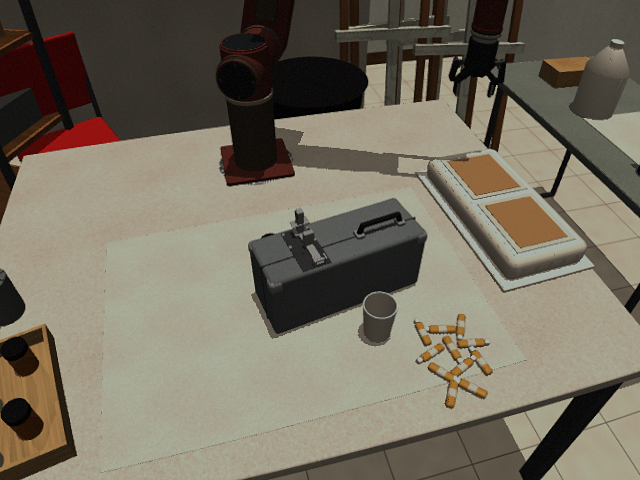

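View pics/top0.png

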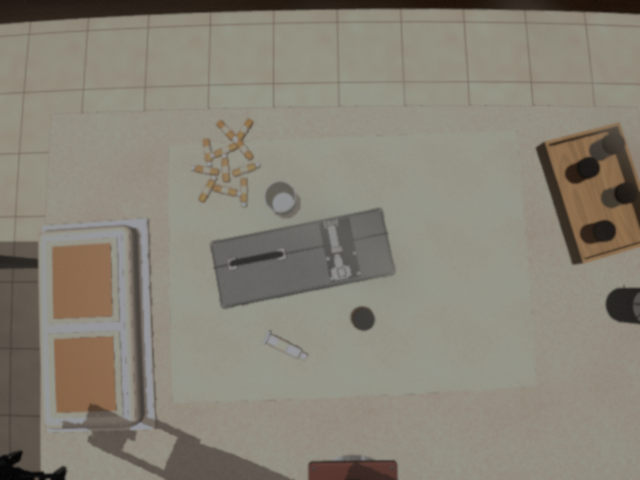

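View pics/wrist0.png

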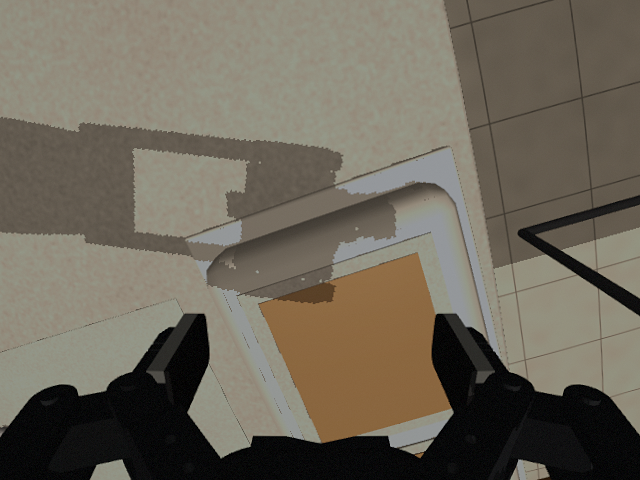

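```bash
cat > h.py <<'E'
import numpy as np, cv2
from workcell import env
def cloud(n):
    s=env.observe(); d=env.get_image(n); K=d["camera_matrix"]; k1=d["k1"]
    z=d["range_z"].astype(float)
    v,u=np.mgrid[0:480,0:640]
    p=cv2.undistortPoints(np.stack([u,v],-1).reshape(-1,1,2).astype(float),K,np.array([k1,0,0,0,0.]))[:,0].reshape(480,640,2)
    c=np.dstack([p*z[...,None],z])
    if n=="wrist":
        T=d["T_tool_cam"]; t=c@T[:3,:3].T+T[:3,3]
        w=t@np.array(s["tool_rot"]).T+s["eef_pos"]
    else:
        R=cv2.Rodrigues(d["rvec"])[0]; w=(c-d["tvec"])@R
    w[z==0]=np.nan
    return d["color"],w,d
E
python3 - <<'E'
from h import *
c,w,d=cloud("top")
Z=w[...,2]
print("table",np.nanmedian(Z[350:390,200:500]))
m=(Z>0.155)&(Z<0.183)
m[:200]=0;m[315:]=0;m[:,:200]=0;m[:,400:]=0
P=w[m]; print(len(P),np.median(P[:,2]))
r=cv2.minAreaRect(P[:,:2].astype(np.float32)); print(r)
# high pts
for lo,hi in[(.183,.195),(.195,.215),(.215,.225),(.225,.245)]:
    mm=(Z>lo)&(Z<hi); mm[:200]=0;mm[315:]=0;mm[:,:200]=0;mm[:,400:]=0
    vv,uu=np.where(mm); print(lo,len(vv)); 
    for nm,s in(("handle",uu<300),("catch",uu>=300)):
        if s.sum(): q=w[vv[s],uu[s]]; print(nm,s.sum(),q.mean(0),q.min(0),q.max(0))
cv2.imwrite("pics/topc.png",cv2.resize(c[190:350,200:410,::-1],None,fx=3.8,fy=3.7,interpolation=cv2.INTER_CUBIC))
c2,w2,d2=cloud("scene")
Z=w2[...,2]; m=(Z>.185)&(Z<.25); m[:190]=0;m[280:]=0;m[:,:240]=0;m[:,440:]=0
vv,uu=np.where(m)
for nm,s in(("handle",uu>345),("catch",uu<=345)):
    q=w2[vv[s],uu[s]]; print(nm,s.sum(),q.mean(0),q.min(0),q.max(0))
q=w2[vv,uu]; s=(q[:,2]>.222)&(uu<345); print("tabtop",q[s].mean(0),q[s].max(0))
cv2.imwrite("pics/scenec.png",cv2.resize(c2[190:350,235:445,::-1],None,fx=3.8,fy=3.7,interpolation=cv2.INTER_CUBIC))
E
```

```text
table 0.0012361763570860143
11274 0.17025628741665993
((0.5670727491378784, 0.1044502928853035), (0.1415669173002243, 0.3620568513870239), 10.591145515441895)
0.183 87
handle 29 [0.56595844 0.18520236 0.18965895] [0.55192727 0.1421073  0.18311372] [0.5792129  0.24651408 0.19440963]
catch 58 [0.62778868 0.04346423 0.18662968] [0.57343478 0.02887736 0.18301079] [0.64365165 0.05787052 0.19352667]
0.195 502
handle 294 [0.56590053 0.19318596 0.20069782] [0.55355301 0.14524563 0.19520468] [0.57841727 0.24168316 0.20562883]
catch 208 [0.55158824 0.02903857 0.20413989] [0.52406836 0.00644066 0.19697165] [0.58764042 0.04554515 0.21358847]
0.215 0
0.225 67
catch 67 [0.53631858 0.02634429 0.23185885] [0.52739576 0.01772451 0.22664747] [0.54437671 0.03464143 0.23603473]
handle 262 [0.56942344 0.19219396 0.19695822] [0.55442576 0.14399915 0.1851305 ] [0.58200309 0.24460004 0.20299173]
catch 396 [0.56129026 0.03126138 0.2045276 ] [0.52566197 0.00886786 0.18506724] [0.64540036 0.06107002 0.23212447]
tabtop [0.53852714 0.02738283 0.2282007 ] [0.54525433 0.03536191 0.23212447]
```

View pics/topc.png

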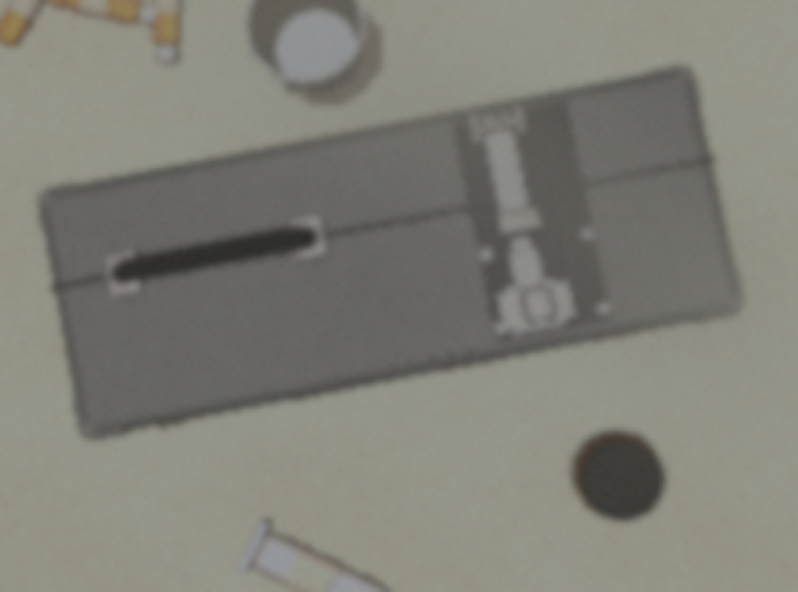

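View pics/scenec.png

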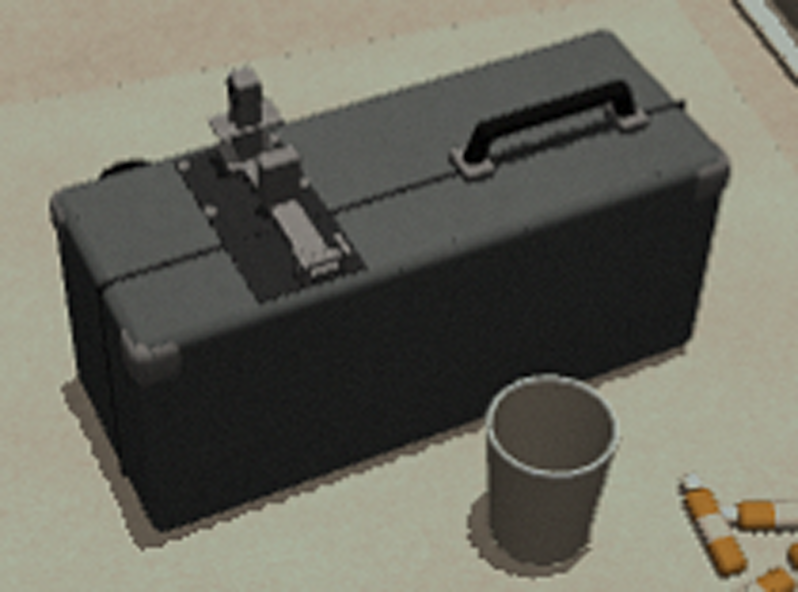

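Call:
{"op": "play_rows", "data": {"plan": [{"z": -0.45, "twist": -0.95}, {"z": -0.45, "twist": -0.95}, {"z": -0.45, "twist": -0.95}, {"z": -0.45, "twist": -0.95}, {"z": -0.45, "twist": -0.95}, {"z": 0}], "jaw": -0.2, "squeeze": 20}}

```text
$.plan[0]: bad value
```

```bash
cat >> h.py <<'E'
TH=np.deg2rad(10.6); CC=np.array([0.567,0.1045])
def cw(x,y,z): # case top coords -> world
    R=np.array([[np.cos(TH),-np.sin(TH)],[np.sin(TH),np.cos(TH)]])
    return np.r_[CC+R@[x,y],0.17+z]
def go(p):
    s=env.observe(); R=np.array(s["tool_rot"]); e=np.array(s["eef_pos"])
    yaw=np.arctan2(R[1,1],R[0,1])-np.pi/2
    print("t",s["time_s"],"eef",e.round(4),"F",np.round(s["wrist_force"],2),"w",round(s["width"],4),"yaw deg",np.rad2deg(yaw).round(2),"zaxis",R[:,2].round(4))
    print("tool shift /60mm",(R.T@(p-e)/.06).round(3),"twist units",((yaw-TH)/0.1).round(3), "case rel mm",case(e).round(2))
def case(e):
    R=np.array([[np.cos(TH),-np.sin(TH)],[np.sin(TH),np.cos(TH)]])
    return np.r_[R.T@(e[:2]-CC),e[2]-.17]*1000
E
python3 -c "
from h import *
go(cw(-.045,-.07,.16)); print(env.observe()['joints'])"
```

```text
t 0.25 eef [0.1791 0.5985 0.2308] F [-0.58 -0.28 -0.46] w 0.0851 yaw deg -16.66 zaxis [-3.e-04 -8.e-04 -1.e+00]
tool shift /60mm [-8.422 -7.417 -1.648] twist units -4.758 case rel mm [-290.43  556.96   60.78]
[ 1.15394300e+00  2.20827044e-01  1.52697756e+00 -2.50527265e-05
  1.39466100e+00 -1.26083047e-01]
```

Call:
{"op": "play_rows", "data": {"plan": [{"x": 0, "y": 0, "z": -0.45, "twist": -0.95}, {"x": 0, "y": 0, "z": -0.45, "twist": -0.95}, {"x": 0, "y": 0, "z": -0.45, "twist": -0.95}, {"x": 0, "y": 0, "z": -0.45, "twist": -0.95}, {"x": 0, "y": 0, "z": -0.45, "twist": -0.95}, {"x": 0, "y": 0, "z": 0, "twist": 0}], "jaw": -0.2, "squeeze": 20}}

```text
time_s: 1.0
eef_pos: [0.1796, 0.5997, 0.369]
tool_rot: [[-0.983, -0.182, 0.002], [-0.182, 0.983, 0.005], [-0.003, 0.004, -1.0]]
wrist_force: [0.1, 1.0, 0.2]
width: 0.0341
```

```bash
python3 -c "
from h import *
go(cw(-.045,-.07,.16)); print(env.observe()['joints'])"
```

```text
t 1.0 eef [0.1796 0.5997 0.369 ] F [0.12 1.01 0.23] w 0.0341 yaw deg 10.51 zaxis [ 0.002   0.0046 -1.    ]
tool shift /60mm [ -4.094 -10.463   0.619] twist units -0.016 case rel mm [-289.71  558.02  199.03]
[ 1.15394612e+00  1.69322607e-01  1.33134357e+00  1.53831549e-05
  1.63592151e+00 -6.00247899e-01]
```

Call:
{"op": "play_rows", "data": {"plan": [{"x": -0.34, "y": -0.87, "z": 0, "twist": 0}, {"x": -0.34, "y": -0.87, "z": 0, "twist": 0}, {"x": -0.34, "y": -0.87, "z": 0, "twist": 0}, {"x": -0.34, "y": -0.87, "z": 0, "twist": 0}, {"x": -0.34, "y": -0.87, "z": 0, "twist": 0}, {"x": -0.34, "y": -0.87, "z": 0, "twist": 0}, {"x": -0.34, "y": -0.87, "z": 0, "twist": 0}, {"x": -0.34, "y": -0.87, "z": 0, "twist": 0}, {"x": -0.34, "y": -0.87, "z": 0, "twist": 0}, {"x": -0.34, "y": -0.87, "z": 0, "twist": 0}, {"x": -0.34, "y": -0.87, "z": 0, "twist": 0}, {"x": -0.34, "y": -0.87, "z": 0, "twist": 0}]}}

```text
time_s: 2.5
eef_pos: [0.5348, 0.0261, 0.3644]
tool_rot: [[-0.984, -0.181, -0.002], [-0.181, 0.984, 0.0], [0.002, 0.001, -1.0]]
wrist_force: [1.7, 0.1, -0.1]
width: 0.0341
```

Call:
{"op": "play_rows", "data": {"plan": [{"x": 0, "y": 0, "z": 0.3, "twist": 0}, {"x": 0, "y": 0, "z": 0.3, "twist": 0}, {"x": 0, "y": 0, "z": 0, "twist": 0}, {"x": 0, "y": 0, "z": 0, "twist": 0}]}}

```text
time_s: 3.0
eef_pos: [0.5342, 0.029, 0.3305]
tool_rot: [[-0.983, -0.185, 0.0], [-0.185, 0.983, 0.0], [-0.0, 0.0, -1.0]]
wrist_force: [-0.5, -0.1, 0.1]
width: 0.034
```

Run:
```python
from h import *
go(cw(-.045,-.07,.1)); print(env.observe()['joints'])
c,w,d=cloud("wrist"); np.save("w1.npy",w)
cv2.imwrite("pics/w1.png",c[:,:,::-1])
Z=w[...,2]
m=np.abs(Z-.17)<.006; print("top z",np.nanmedian(Z[m]),m.sum())
m=(Z>.222)&(Z<.245); vv,uu=np.where(m); q=w[m]; 
k=np.linalg.norm(q[:,:2]-cw(-.045,-.07,0)[:2],axis=1)<.025
q=q[k]; print("tab",k.sum(),uu[k].min(),uu[k].max(),vv[k].min(),vv[k].max(),np.median(q,0),q.min(0),q.max(0),case(np.median(q,0)))
```

```text
t 3.0 eef [0.5342 0.029  0.3305] F [-0.54 -0.11  0.12] w 0.034 yaw deg 10.64 zaxis [ 3.e-04  1.e-04 -1.e+00]
tool shift /60mm [-0.018 -0.03   1.009] twist units 0.007 case rel mm [-46.11 -68.23 160.53]
[-9.33761349e-02 -4.38587118e-02  1.62464963e+00  1.23174538e-04
  1.56051933e+00 -1.84989210e+00]
top z 0.16963858353940695 52467
tab 579 308 329 226 252 [0.53354606 0.02640988 0.23119776] [0.52607419 0.01834769 0.22202639] [0.54488554 0.03498226 0.23345695] [-47.24784049 -70.60363901  61.19776354]
```

View pics/w1.png

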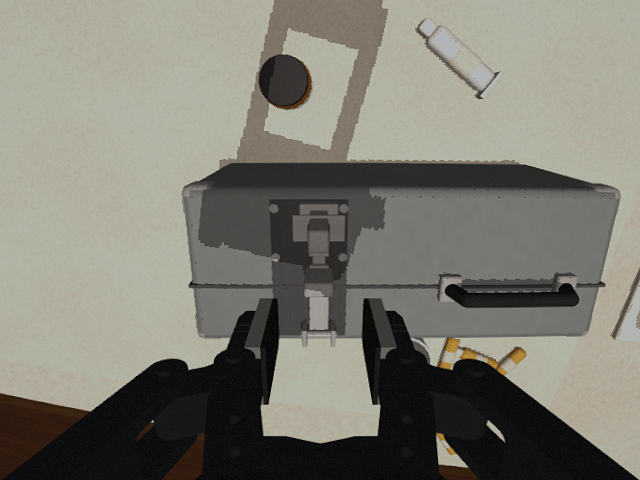

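Call:
{"op": "play_rows", "data": {"plan": [{"x": -0.01, "y": -0.03, "z": 0.4, "twist": 0}, {"x": 0, "y": 0, "z": 0.5, "twist": 0}, {"x": 0, "y": 0, "z": 0.5, "twist": 0}, {"x": 0, "y": 0, "z": 0.4, "twist": 0}, {"x": 0, "y": 0, "z": 0.1, "twist": 0}, {"x": 0, "y": 0, "z": 0, "twist": 0}, {"x": 0, "y": 0, "z": 0, "twist": 0}]}}

```text
time_s: 3.92
eef_pos: [0.5364, 0.0262, 0.218]
tool_rot: [[-0.983, -0.183, 0.003], [-0.183, 0.983, -0.0], [-0.003, -0.001, -1.0]]
wrist_force: [-0.5, 0.2, 0.3]
width: 0.034
```

Run:
```python
from h import *
go(cw(-.045,-.07,.034))
c,w,d=cloud("wrist")
cv2.imwrite("pics/w2.png",c[:,:,::-1])
c,w,d=cloud("scene")
cv2.imwrite("pics/s2.png",cv2.resize(c[150:300,230:430,::-1],None,fx=4,fy=4,interpolation=cv2.INTER_CUBIC))
```

```text
t 3.925 eef [0.5364 0.0262 0.218 ] F [-0.5   0.21  0.3 ] w 0.034 yaw deg 10.56 zaxis [ 2.7e-03 -3.0e-04 -1.0e+00]
tool shift /60mm [0.01  0.023 0.234] twist units -0.006 case rel mm [-44.44 -71.36  48.02]
```

View pics/w2.png

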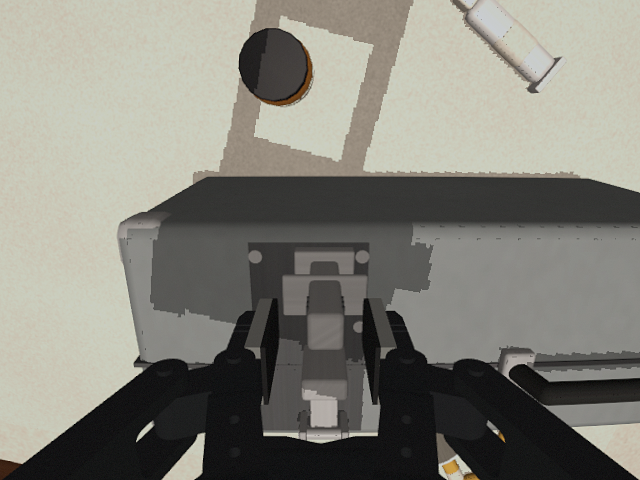

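View pics/s2.png

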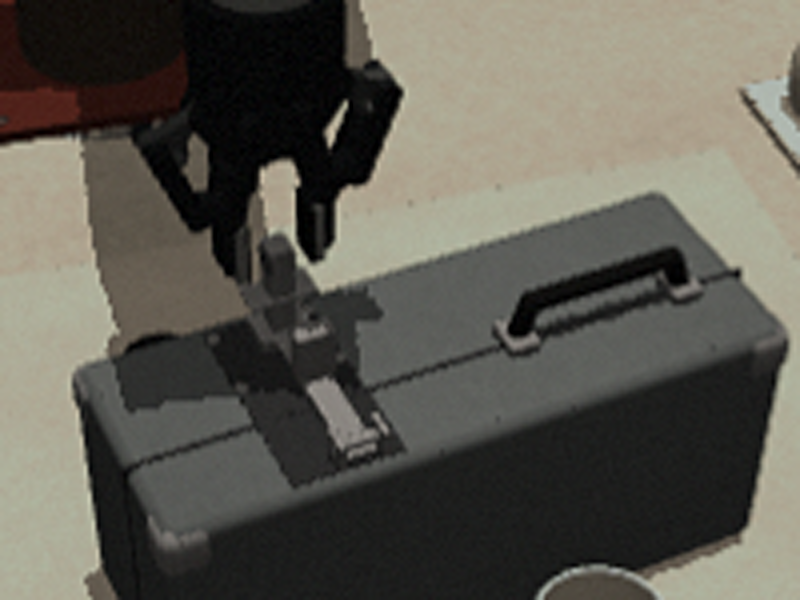

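Call:
{"op": "play_rows", "data": {"plan": [{"x": 0.01, "y": 0.02, "z": 0.1, "twist": 0}, {"x": 0, "y": 0, "z": 0.12, "twist": 0}, {"x": 0, "y": 0, "z": 0, "twist": 0}, {"x": 0, "y": 0, "z": 0, "twist": 0}], "jaw": -0.5}}

```text
time_s: 4.53
eef_pos: [0.5346, 0.0272, 0.2029]
tool_rot: [[-0.983, -0.183, -0.0], [-0.183, 0.983, 0.0], [0.0, 0.0, -1.0]]
wrist_force: [0.6, -0.1, 0.2]
width: 0.0216
```

Run:
```python
from h import *
go(cw(-.045,-.07,.034))
c,w,d=cloud("wrist")
cv2.imwrite("pics/w3.png",cv2.resize(c[200:450,200:450,::-1],None,fx=2.4,fy=2.4,interpolation=cv2.INTER_CUBIC))
```

```text
t 4.525 eef [0.5346 0.0272 0.2029] F [ 0.56 -0.05  0.19] w 0.0216 yaw deg 10.55 zaxis [-4.e-04  0.e+00 -1.e+00]
tool shift /60mm [-0.017  0.001 -0.018] twist units -0.008 case rel mm [-46.04 -70.04  32.92]
```

View pics/w3.png

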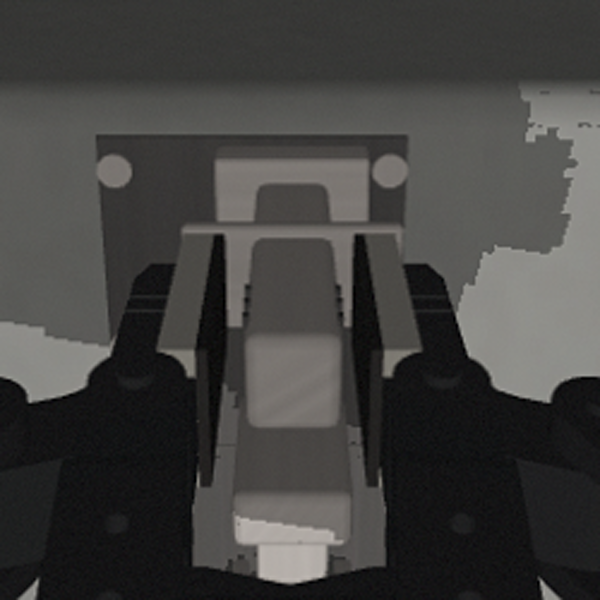

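Call:
{"op": "play_rows", "data": {"plan": [{"x": 0, "y": 0, "z": 0, "twist": 0}, {"x": 0, "y": 0, "z": 0, "twist": 0}, {"x": 0, "y": 0, "z": 0, "twist": 0}, {"x": 0, "y": 0, "z": 0, "twist": 0}], "jaw": -1, "squeeze": 20}}

```text
time_s: 5.08
eef_pos: [0.5348, 0.0272, 0.2033]
tool_rot: [[-0.983, -0.183, 0.0], [-0.183, 0.983, -0.0], [-0.0, -0.0, -1.0]]
wrist_force: [-0.2, -0.8, 1.7]
width: 0.0136
```

Run:
```python
from h import *
go(cw(-.045,-.07,.034))
```

```text
t 5.075 eef [0.5348 0.0272 0.2033] F [-0.24 -0.76  1.72] w 0.0136 yaw deg 10.56 zaxis [ 4.e-04 -1.e-04 -1.e+00]
tool shift /60mm [-0.014  0.002 -0.011] twist units -0.008 case rel mm [-45.84 -70.11  33.35]
```

Gripped with little side force. Press down in 1 mm steps.

Call:
{"op": "play_rows", "data": {"plan": [{"x": 0, "y": 0, "z": 0.017, "twist": 0}, {"x": 0, "y": 0, "z": 0, "twist": 0}, {"x": 0, "y": 0, "z": 0.017, "twist": 0}, {"x": 0, "y": 0, "z": 0, "twist": 0}]}}

```text
time_s: 5.58
eef_pos: [0.5348, 0.0272, 0.2011]
tool_rot: [[-0.983, -0.183, 0.0], [-0.183, 0.983, -0.0], [-0.0, -0.0, -1.0]]
wrist_force: [-0.1, 0.5, 3.2]
width: 0.0139
```

Call:
{"op": "play_rows", "data": {"plan": [{"x": 0, "y": 0, "z": 0.01, "twist": 0}, {"x": 0, "y": 0, "z": 0.01, "twist": 0}, {"x": 0, "y": 0, "z": 0.01, "twist": 0}, {"x": 0, "y": 0, "z": 0, "twist": 0}]}}

```text
time_s: 6.08
eef_pos: [0.5348, 0.0272, 0.1993]
tool_rot: [[-0.983, -0.183, 0.0], [-0.183, 0.983, -0.0], [-0.0, -0.0, -1.0]]
wrist_force: [0.6, -0.4, 3.4]
width: 0.0134
```

Call:
{"op": "play_rows", "data": {"plan": [{"x": 0, "y": 0, "z": 0.01, "twist": 0}, {"x": 0, "y": 0, "z": 0, "twist": 0}]}}

```text
time_s: 6.32
eef_pos: [0.5348, 0.0272, 0.1987]
tool_rot: [[-0.983, -0.183, 0.0], [-0.183, 0.983, -0.0], [-0.0, -0.0, -1.0]]
wrist_force: [0.8, -0.2, 2.9]
width: 0.0134
```

Call:
{"op": "play_rows", "data": {"plan": [{"x": 0, "y": 0, "z": 0.01, "twist": 0}, {"x": 0, "y": 0, "z": 0, "twist": 0}]}}

```text
time_s: 6.58
eef_pos: [0.5348, 0.0272, 0.1981]
tool_rot: [[-0.983, -0.183, 0.0], [-0.183, 0.983, -0.0], [-0.0, -0.0, -1.0]]
wrist_force: [0.2, -1.1, 3.6]
width: 0.0135
```

Call:
{"op": "play_rows", "data": {"plan": [{"x": 0, "y": 0, "z": 0.01, "twist": 0}, {"x": 0, "y": 0, "z": 0, "twist": 0}]}}

```text
time_s: 6.82
eef_pos: [0.5348, 0.0272, 0.1975]
tool_rot: [[-0.983, -0.183, 0.0], [-0.183, 0.983, -0.0], [-0.0, -0.0, -1.0]]
wrist_force: [1.5, -0.6, 4.0]
width: 0.0137
```

Call:
{"op": "play_rows", "data": {"plan": [{"x": 0, "y": 0, "z": 0.01, "twist": 0}, {"x": 0, "y": 0, "z": 0, "twist": 0}]}}

```text
time_s: 7.08
eef_pos: [0.5348, 0.0272, 0.1969]
tool_rot: [[-0.983, -0.183, 0.0], [-0.183, 0.983, -0.0], [-0.0, -0.0, -1.0]]
wrist_force: [0.7, -0.7, 4.1]
width: 0.0137
```

Call:
{"op": "play_rows", "data": {"plan": [{"x": 0, "y": 0, "z": 0.01, "twist": 0}, {"x": 0, "y": 0, "z": 0, "twist": 0}]}}

```text
time_s: 7.32
eef_pos: [0.5348, 0.0272, 0.1963]
tool_rot: [[-0.983, -0.183, 0.0], [-0.183, 0.983, -0.0], [-0.0, -0.0, -1.0]]
wrist_force: [1.3, -1.6, 3.5]
width: 0.0135
```

Call:
{"op": "play_rows", "data": {"plan": [{"x": 0, "y": 0, "z": 0.01, "twist": 0}, {"x": 0, "y": 0, "z": 0, "twist": 0}]}}

```text
time_s: 7.58
eef_pos: [0.5348, 0.0272, 0.1957]
tool_rot: [[-0.983, -0.183, 0.0], [-0.183, 0.983, -0.0], [-0.0, -0.0, -1.0]]
wrist_force: [0.9, -0.1, 4.4]
width: 0.0133
```

Call:
{"op": "play_rows", "data": {"plan": [{"x": 0, "y": 0, "z": 0.01, "twist": 0}, {"x": 0, "y": 0, "z": 0, "twist": 0}]}}

```text
time_s: 7.82
eef_pos: [0.5348, 0.0272, 0.1955]
tool_rot: [[-0.983, -0.183, 0.0], [-0.183, 0.983, -0.0], [-0.0, -0.0, -1.0]]
wrist_force: [-0.1, -0.1, 6.6]
width: 0.0137
```

Call:
{"op": "play_rows", "data": {"plan": [{"x": 0, "y": 0, "z": 0.01, "twist": 0}, {"x": 0, "y": 0, "z": 0, "twist": 0}]}}

```text
time_s: 8.07
eef_pos: [0.5349, 0.0272, 0.1954]
tool_rot: [[-0.983, -0.183, 0.001], [-0.183, 0.983, -0.0], [-0.001, -0.0, -1.0]]
wrist_force: [-0.9, -0.2, 8.9]
width: 0.0136
```

Call:
{"op": "play_rows", "data": {"plan": [{"x": 0, "y": -0.02, "z": 0, "twist": 0}, {"x": 0, "y": -0.02, "z": 0, "twist": 0}, {"x": 0, "y": 0, "z": 0, "twist": 0}]}}

```text
time_s: 8.45
eef_pos: [0.535, 0.0263, 0.1954]
tool_rot: [[-0.983, -0.183, 0.0], [-0.183, 0.983, 0.003], [-0.001, 0.003, -1.0]]
wrist_force: [-1.5, 4.0, 10.4]
width: 0.0135
```

Call:
{"op": "play_rows", "data": {"plan": [{"x": 0, "y": -0.02, "z": 0, "twist": 0}, {"x": 0, "y": -0.02, "z": 0, "twist": 0}, {"x": 0, "y": 0, "z": 0, "twist": 0}]}}

```text
time_s: 8.82
eef_pos: [0.5355, 0.0241, 0.1954]
tool_rot: [[-0.983, -0.184, -0.0], [-0.184, 0.983, 0.003], [-0.001, 0.003, -1.0]]
wrist_force: [-2.0, 5.1, 9.4]
width: 0.0137
```

Call:
{"op": "play_rows", "data": {"plan": [{"x": 0, "y": -0.03, "z": 0, "twist": 0}, {"x": 0, "y": -0.03, "z": 0, "twist": 0}, {"x": 0, "y": -0.03, "z": 0, "twist": 0}, {"x": 0, "y": 0, "z": 0, "twist": 0}]}}

```text
time_s: 9.32
eef_pos: [0.5364, 0.0187, 0.1954]
tool_rot: [[-0.983, -0.184, -0.0], [-0.184, 0.983, 0.003], [-0.0, 0.003, -1.0]]
wrist_force: [-1.5, 4.4, 10.2]
width: 0.0135
```

Call:
{"op": "play_rows", "data": {"plan": [{"x": 0, "y": -0.03, "z": 0, "twist": 0}, {"x": 0, "y": -0.03, "z": 0, "twist": 0}, {"x": 0, "y": -0.03, "z": 0, "twist": 0}, {"x": 0, "y": -0.03, "z": 0, "twist": 0}, {"x": 0, "y": 0, "z": 0, "twist": 0}]}}

```text
time_s: 9.95
eef_pos: [0.5378, 0.0116, 0.1954]
tool_rot: [[-0.983, -0.184, -0.0], [-0.184, 0.983, 0.003], [-0.001, 0.003, -1.0]]
wrist_force: [-0.9, 4.0, 10.4]
width: 0.0132
```

Call:
{"op": "play_rows", "data": {"plan": [{"x": 0, "y": -0.02, "z": 0, "twist": 0}, {"x": 0, "y": -0.02, "z": 0, "twist": 0}, {"x": 0, "y": 0, "z": 0, "twist": 0}]}}

```text
time_s: 10.32
eef_pos: [0.5382, 0.0093, 0.1954]
tool_rot: [[-0.983, -0.184, -0.0], [-0.184, 0.983, 0.003], [-0.0, 0.003, -1.0]]
wrist_force: [-0.9, 5.1, 10.6]
width: 0.0136
```

Call:
{"op": "play_rows", "data": {"plan": [{"x": 0, "y": -0.02, "z": 0, "twist": 0}, {"x": 0, "y": 0, "z": 0, "twist": 0}]}}

```text
time_s: 10.58
eef_pos: [0.5384, 0.0082, 0.1954]
tool_rot: [[-0.983, -0.184, -0.0], [-0.184, 0.983, 0.003], [-0.0, 0.003, -1.0]]
wrist_force: [-3.0, 5.6, 9.4]
width: 0.0137
```

Call:
{"op": "play_rows", "data": {"plan": [{"x": 0, "y": -0.01, "z": 0, "twist": 0}, {"x": 0, "y": 0, "z": 0, "twist": 0}]}}

```text
time_s: 10.82
eef_pos: [0.5385, 0.0078, 0.1954]
tool_rot: [[-0.983, -0.184, -0.0], [-0.184, 0.983, 0.003], [-0.001, 0.003, -1.0]]
wrist_force: [-1.2, 5.5, 10.7]
width: 0.0138
```

Call:
{"op": "play_rows", "data": {"plan": [{"x": 0, "y": -0.01, "z": 0, "twist": 0}, {"x": 0, "y": 0, "z": 0, "twist": 0}]}}

```text
time_s: 11.08
eef_pos: [0.5385, 0.0077, 0.1954]
tool_rot: [[-0.983, -0.184, -0.0], [-0.184, 0.983, 0.004], [-0.0, 0.004, -1.0]]
wrist_force: [-2.4, 7.5, 10.6]
width: 0.0135
```

Call:
{"op": "play_rows", "data": {"plan": [{"x": 0, "y": 0, "z": -0.02, "twist": 0}, {"x": 0, "y": 0, "z": -0.02, "twist": 0}, {"x": 0, "y": 0, "z": -0.03, "twist": 0}, {"x": 0, "y": 0, "z": 0, "twist": 0}]}}

```text
time_s: 11.58
eef_pos: [0.5384, 0.0077, 0.1984]
tool_rot: [[-0.983, -0.184, -0.001], [-0.184, 0.983, 0.004], [0.0, 0.004, -1.0]]
wrist_force: [0.7, 7.0, 2.8]
width: 0.0134
```

Call:
{"op": "play_rows", "data": {"plan": [{"x": 0, "y": 0, "z": 0, "twist": 0}, {"x": 0, "y": 0, "z": 0, "twist": 0}, {"x": 0, "y": 0, "z": 0, "twist": 0}], "jaw": -0.3}}

```text
time_s: 11.95
eef_pos: [0.5383, 0.0056, 0.1983]
tool_rot: [[-0.983, -0.183, -0.001], [-0.183, 0.983, 0.001], [0.001, 0.001, -1.0]]
wrist_force: [-1.6, 2.3, 2.9]
width: 0.0299
```

Run:
```python
from h import *
go(cw(-.045,-.09,.12))
c,w,d=cloud("wrist")
cv2.imwrite("pics/w4.png",cv2.resize(c[200:450,200:450,::-1],None,fx=2.4,fy=2.4,interpolation=cv2.INTER_CUBIC))
```

```text
t 11.95 eef [0.5383 0.0056 0.1983] F [-1.62  2.34  2.85] w 0.0299 yaw deg 10.55 zaxis [-1.3e-03  6.0e-04 -1.0e+00]
tool shift /60mm [-0.022  0.033 -1.528] twist units -0.008 case rel mm [-46.41 -91.91  28.31]
```

View pics/w4.png

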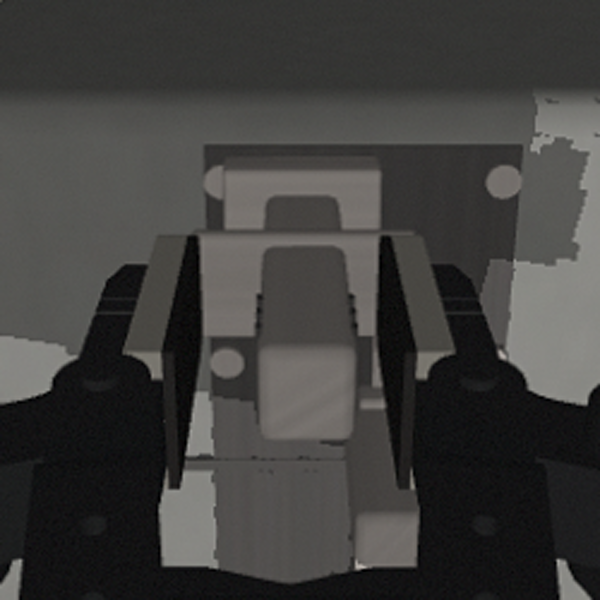

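Call:
{"op": "play_rows", "data": {"plan": [{"x": 0, "y": 0.01, "z": -0.05, "twist": 0}, {"x": 0, "y": 0.02, "z": -0.2, "twist": 0}, {"x": 0, "y": 0, "z": -0.5, "twist": 0}, {"x": 0, "y": 0, "z": -0.5, "twist": 0}, {"x": -0.4, "y": 0.17, "z": 0, "twist": 0}, {"x": -0.37, "y": 0.17, "z": 0, "twist": 0}, {"x": 0, "y": 0, "z": 0, "twist": 0}, {"x": 0, "y": 0, "z": 0, "twist": 0}], "jaw": -0.1}}

```text
time_s: 13.0
eef_pos: [0.5796, 0.0354, 0.2737]
tool_rot: [[-0.983, -0.183, -0.001], [-0.183, 0.983, -0.0], [0.001, -0.0, -1.0]]
wrist_force: [-1.0, -0.5, 0.3]
width: 0.0384
```

Run:
```python
from h import *
go(cw(0,-.07,.011))
c,w,d=cloud("wrist")
cv2.imwrite("pics/w5.png",c[:,:,::-1])
Z=w[...,2]
def rep(n,lo,hi,x0,x1,y0,y1):
    q=w[(Z>lo)&(Z<hi)]; q=np.array([case(p) for p in q]); k=(q[:,0]>x0)&(q[:,0]<x1)&(q[:,1]>y0)&(q[:,1]<y1); q=q[k]
    print(n,len(q), q.min(0),q.max(0),np.median(q,0)) if len(q) else print(n,0)
rep("tab",.222,.245,-70,-20,-120,-40)
rep("grip",.2,.216,-15,20,-100,-40)
c,w,d=cloud("top")
Z=w[...,2]
rep("tab top",.222,.245,-70,-20,-120,-40)
rep("grip top",.2,.216,-15,20,-100,-40)
```

```text
t 13.0 eef [0.5796 0.0354 0.2737] F [-0.96 -0.48  0.33] w 0.0384 yaw deg 10.56 zaxis [-8.e-04 -4.e-04 -1.e+00]
tool shift /60mm [-0.006  0.004  1.544] twist units -0.007 case rel mm [ -0.31 -70.25 103.66]
tab 1071 [-53.75748557 -96.78685917  52.08393157] [-37.40938089 -81.87714951  63.55122234] [-46.46414059 -88.74638734  61.30250237]
grip 909 [ -6.93276324 -81.55047151  30.0414859 ] [  4.97379058 -59.73434048  41.44658573] [ -2.5083826  -70.62504473  39.18912401]
tab top 68 [-52.49010988 -97.66201015  53.47369287] [-36.57668587 -82.91930175  66.24257971] [-44.53492589 -89.95329642  62.1853174 ]
grip top 0
```

View pics/w5.png

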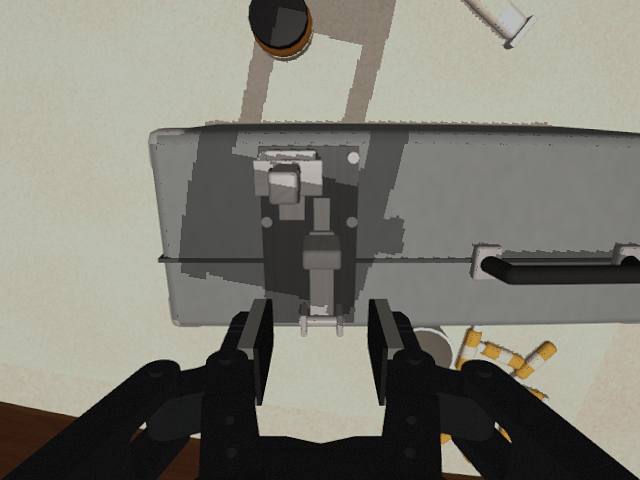

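Call:
{"op": "play_rows", "data": {"plan": [{"x": 0, "y": 0, "z": 0.4, "twist": 0}, {"x": 0, "y": 0, "z": 0.5, "twist": 0}, {"x": 0, "y": 0, "z": 0.4, "twist": 0}, {"x": 0, "y": 0, "z": 0.22, "twist": 0}, {"x": 0, "y": 0, "z": 0, "twist": 0}, {"x": 0, "y": 0, "z": 0, "twist": 0}]}}

```text
time_s: 13.85
eef_pos: [0.5808, 0.0355, 0.1838]
tool_rot: [[-0.983, -0.183, 0.002], [-0.183, 0.983, -0.0], [-0.002, -0.001, -1.0]]
wrist_force: [0.9, 0.6, -0.4]
width: 0.0384
```

Run:
```python
from h import *
go(cw(0,-.07,.011))
c,w,d=cloud("wrist")
cv2.imwrite("pics/w6.png",c[:,:,::-1])
```

```text
t 13.85 eef [0.5808 0.0355 0.1838] F [ 0.86  0.59 -0.39] w 0.0384 yaw deg 10.55 zaxis [ 1.9e-03 -2.0e-04 -1.0e+00]
tool shift /60mm [0.015 0.006 0.046] twist units -0.009 case rel mm [  0.88 -70.35  13.77]
```

View pics/w6.png

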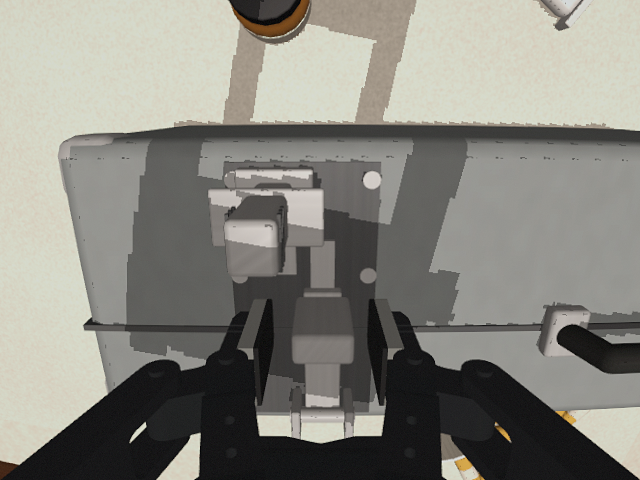

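Call:
{"op": "play_rows", "data": {"plan": [{"x": 0.01, "y": 0, "z": 0.03, "twist": 0}, {"x": 0, "y": 0, "z": 0, "twist": 0}, {"x": 0, "y": 0, "z": 0, "twist": 0}, {"x": 0, "y": 0, "z": 0, "twist": 0}, {"x": 0, "y": 0, "z": 0, "twist": 0}, {"x": 0, "y": 0, "z": 0, "twist": 0}], "jaw": -1, "squeeze": 20}}

```text
time_s: 14.65
eef_pos: [0.5803, 0.0361, 0.1822]
tool_rot: [[-0.983, -0.183, 0.002], [-0.183, 0.983, 0.001], [-0.002, 0.0, -1.0]]
wrist_force: [-0.2, 2.1, 5.7]
width: 0.0218
```

Run:
```python
from h import *
e=case(np.array(env.observe()["eef_pos"])); print(e)
g=np.array([e[0],e[2]+18]); h=np.array([55,10]); r=g-h
print(r)
prev=g
for k in range(1,16):
    a=-k*0.08; R=np.array([[np.cos(a),-np.sin(a)],[np.sin(a),np.cos(a)]])
    p=h+R@r; d=p-prev; prev=p; print(k,round(-a,2),"tool x",round(-d[0]/60,3),"z",round(-d[1]/60,3))
```

```text
[  0.45185894 -69.64372351  12.16156081]
[-54.54814106  20.16156081]
1 0.08 tool x -0.03 z -0.072
2 0.16 tool x -0.035 z -0.069
3 0.24 tool x -0.041 z -0.066
4 0.32 tool x -0.046 z -0.062
5 0.4 tool x -0.051 z -0.059
6 0.48 tool x -0.055 z -0.054
7 0.56 tool x -0.059 z -0.05
8 0.64 tool x -0.063 z -0.045
9 0.72 tool x -0.067 z -0.04
10 0.8 tool x -0.07 z -0.034
11 0.88 tool x -0.072 z -0.029
12 0.96 tool x -0.074 z -0.023
13 1.04 tool x -0.076 z -0.017
14 1.12 tool x -0.077 z -0.011
15 1.2 tool x -0.077 z -0.004
```

Call:
{"op": "play_rows", "data": {"plan": [{"x": -0.03, "y": 0, "z": -0.07, "twist": 0}, {"x": -0.035, "y": 0, "z": -0.07, "twist": 0}, {"x": -0.04, "y": 0, "z": -0.065, "twist": 0}]}}

```text
time_s: 15.02
eef_pos: [0.5843, 0.037, 0.1917]
tool_rot: [[-0.983, -0.183, -0.004], [-0.183, 0.983, 0.0], [0.004, 0.001, -1.0]]
wrist_force: [-3.1, 2.5, -5.7]
width: 0.0212
```

Call:
{"op": "play_rows", "data": {"plan": [{"x": -0.045, "y": 0, "z": -0.06, "twist": 0}, {"x": -0.05, "y": 0, "z": -0.06, "twist": 0}, {"x": -0.055, "y": 0, "z": -0.055, "twist": 0}, {"x": -0.06, "y": 0, "z": -0.05, "twist": 0}]}}

```text
time_s: 15.52
eef_pos: [0.5971, 0.0393, 0.2063]
tool_rot: [[-0.983, -0.183, -0.003], [-0.183, 0.983, 0.0], [0.003, 0.001, -1.0]]
wrist_force: [-4.8, 2.5, -3.9]
width: 0.0218
```

Run:
```python
from h import *
go(cw(0,-.07,.011))
c,w,d=cloud("scene")
cv2.imwrite("pics/s7.png",cv2.resize(c[150:300,230:430,::-1],None,fx=4,fy=4,interpolation=cv2.INTER_CUBIC))
```

```text
t 15.525 eef [0.5971 0.0393 0.2063] F [-4.85  2.5  -3.93] w 0.0218 yaw deg 10.56 zaxis [-3.2e-03  4.0e-04 -1.0e+00]
tool shift /60mm [ 0.292 -0.007  0.422] twist units -0.007 case rel mm [ 17.57 -69.61  36.28]
```

View pics/s7.png

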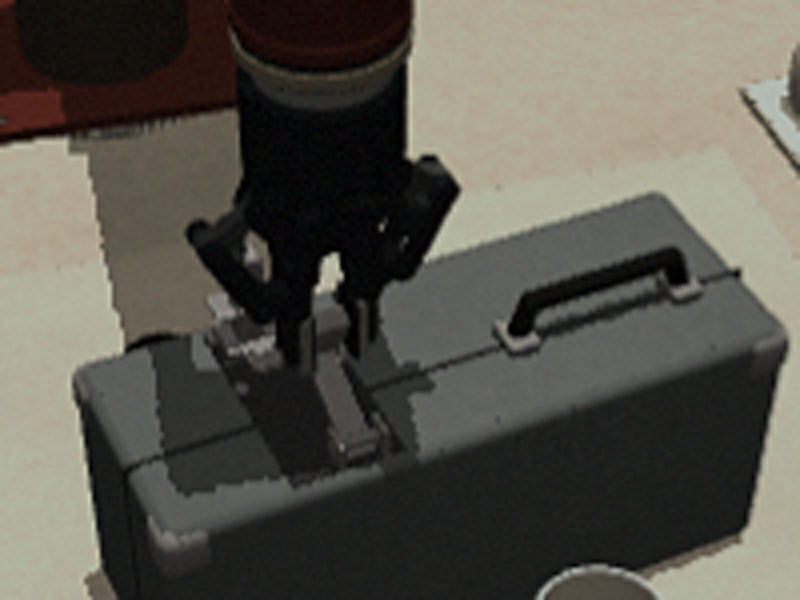

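Lever is rising within the grip, with the tool at (17.6, 36.3) mm on the arc. I'll continue.

Call:
{"op": "play_rows", "data": {"plan": [{"x": -0.063, "y": 0, "z": -0.045, "twist": 0}, {"x": -0.067, "y": 0, "z": -0.04, "twist": 0}, {"x": -0.07, "y": 0, "z": -0.035, "twist": 0}, {"x": -0.072, "y": 0, "z": -0.03, "twist": 0}]}}

```text
time_s: 16.08
eef_pos: [0.6134, 0.0424, 0.2159]
tool_rot: [[-0.983, -0.183, -0.002], [-0.183, 0.983, 0.0], [0.002, 0.001, -1.0]]
wrist_force: [-4.9, 3.5, -1.7]
width: 0.0216
```

Call:
{"op": "play_rows", "data": {"plan": [{"x": -0.074, "y": 0, "z": -0.023, "twist": 0}, {"x": -0.076, "y": 0, "z": -0.017, "twist": 0}, {"x": -0.077, "y": 0, "z": -0.011, "twist": 0}, {"x": -0.077, "y": 0, "z": -0.004, "twist": 0}, {"x": 0, "y": 0, "z": 0, "twist": 0}]}}

```text
time_s: 16.7
eef_pos: [0.6327, 0.0459, 0.2202]
tool_rot: [[-0.983, -0.183, 0.001], [-0.183, 0.983, 0.001], [-0.001, 0.0, -1.0]]
wrist_force: [-2.3, 2.9, 0.2]
width: 0.0212
```

Run:
```python
from h import *
go(cw(0,-.07,.011))
c,w,d=cloud("scene")
cv2.imwrite("pics/s8.png",cv2.resize(c[150:300,230:430,::-1],None,fx=4,fy=4,interpolation=cv2.INTER_CUBIC))
```

```text
t 16.7 eef [0.6327 0.0459 0.2202] F [-2.29  2.94  0.18] w 0.0212 yaw deg 10.57 zaxis [ 1.2e-03  7.0e-04 -1.0e+00]
tool shift /60mm [ 0.897 -0.006  0.652] twist units -0.005 case rel mm [ 53.76 -69.67  50.22]
```

View pics/s8.png

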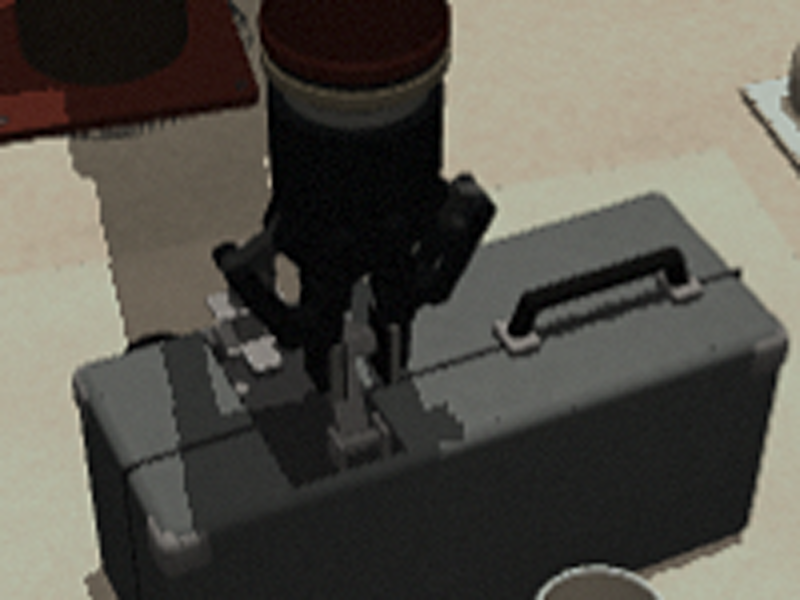

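Call:
{"op": "play_rows", "data": {"plan": [{"x": 0, "y": 0, "z": 0, "twist": 0}, {"x": 0, "y": 0, "z": 0, "twist": 0}, {"x": 0, "y": 0, "z": 0, "twist": 0}, {"x": 0, "y": 0, "z": 0, "twist": 0}, {"x": 0, "y": 0, "z": -0.1, "twist": 0}, {"x": 0, "y": 0, "z": -0.3, "twist": 0}, {"x": 0, "y": 0, "z": -0.5, "twist": 0}, {"x": 0, "y": 0, "z": -0.5, "twist": 0}, {"x": 0, "y": 0, "z": -0.5, "twist": 0}, {"x": 0, "y": 0, "z": -0.3, "twist": 0}, {"x": 0, "y": 0, "z": 0, "twist": 0}, {"x": 0, "y": 0, "z": 0, "twist": 0}], "jaw": 0}}

```text
time_s: 18.25
eef_pos: [0.6316, 0.0454, 0.3494]
tool_rot: [[-0.983, -0.183, -0.002], [-0.183, 0.983, 0.0], [0.002, 0.0, -1.0]]
wrist_force: [-1.1, -0.4, -0.2]
width: 0.0425
```

Run:
```python
from h import *
go(cw(0,-.07,.011))
c,w,d=cloud("scene")
cv2.imwrite("pics/s9.png",cv2.resize(c[150:350,230:430,::-1],None,fx=3,fy=3,interpolation=cv2.INTER_CUBIC))
Z=w[...,2]
q=w[(Z>.2)&(Z<.26)]; q=np.array([case(p) for p in q])
for n,(x0,x1) in dict(lever=(10,90),tab=(-70,-20)).items():
    k=(q[:,0]>x0)&(q[:,0]<x1)&(q[:,1]>-120)&(q[:,1]<-40); print(n,k.sum(),q[k].min(0),q[k].max(0),np.median(q[k],0))
c,w,d=cloud("wrist")
cv2.imwrite("pics/w9.png",c[:,:,::-1])
```

```text
t 18.25 eef [0.6316 0.0454 0.3494] F [-1.06 -0.37 -0.15] w 0.0425 yaw deg 10.56 zaxis [-1.9e-03  1.0e-04 -1.0e+00]
tool shift /60mm [ 8.730e-01 -2.000e-03  2.809e+00] twist units -0.008 case rel mm [ 52.67 -69.99 179.45]
lever 250 [ 10.21118483 -81.39606483  30.29711124] [ 57.23023653 -58.88005127  77.99017336] [ 37.0042643  -71.45904544  65.64470302]
tab 163 [ -53.3427239 -107.3935883   30.0772196] [-33.2775148  -70.70107696  62.63692039] [-38.72466259 -90.09813762  45.93240348]
```

View pics/s9.png

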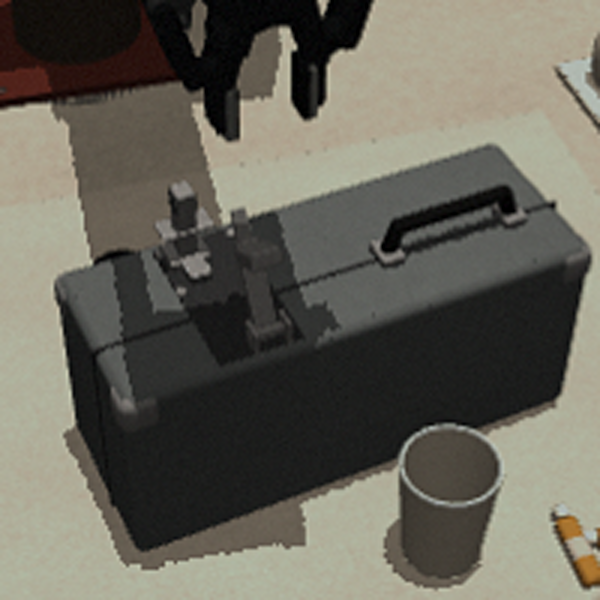

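View pics/w9.png

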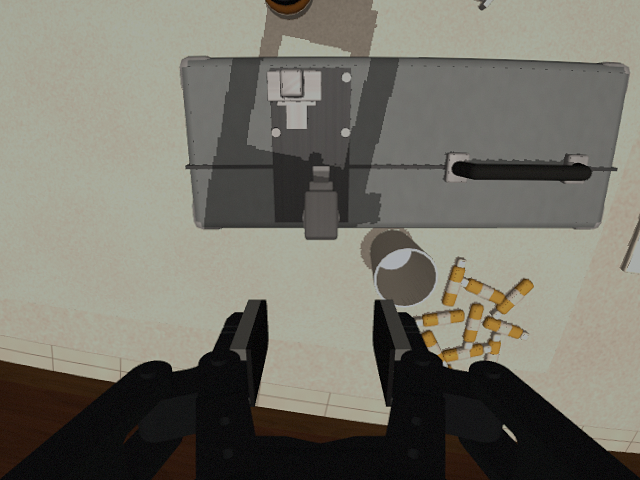

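Run:
```python
from h import *
for n in("wrist","scene"):
    c,w,d=cloud(n); f=w.reshape(-1,3); f=f[(f[:,2]>.18)&(f[:,2]<.28)]
    q=np.array([case(p) for p in f]); k=(q[:,0]>0)&(q[:,0]<100)&(abs(q[:,1]+70)<14); q=q[k]
    print(n)
    for x in range(0,100,4):
        s=q[(q[:,0]>=x)&(q[:,0]<x+4)]
        if len(s): print(x,len(s),s[:,2].min().round(1),np.median(s[:,2]).round(1),s[:,2].max().round(1), "y",s[:,1].min().round(),s[:,1].max().round())
```

```text
wrist
4 95 75.4 77.3 79.1 y -75.0 -66.0
8 74 69.1 72.6 76.0 y -75.0 -66.0
12 64 62.1 65.8 69.5 y -75.0 -66.0
16 134 58.4 60.6 62.5 y -78.0 -63.0
20 159 58.7 61.6 63.4 y -81.0 -61.0
24 220 60.6 63.5 66.2 y -81.0 -60.0
28 209 63.0 65.8 68.1 y -81.0 -60.0
32 233 65.0 68.2 71.4 y -81.0 -60.0
36 223 67.4 70.5 73.4 y -81.0 -60.0
40 227 69.2 72.9 75.5 y -81.0 -60.0
44 225 13.4 75.1 77.9 y -84.0 -57.0
48 153 16.9 76.2 77.9 y -81.0 -57.0
52 67 14.7 70.8 74.1 y -82.0 -56.0
56 5 16.4 16.9 18.1 y -57.0 -57.0
60 2 16.5 17.1 17.6 y -57.0 -57.0
scene
4 6 71.1 74.4 77.5 y -74.0 -64.0
8 16 64.7 72.7 78.5 y -75.0 -66.0
12 24 60.4 66.9 74.2 y -74.0 -64.0
16 13 57.4 60.8 65.8 y -77.0 -65.0
20 8 59.2 61.0 62.8 y -76.0 -64.0
24 9 40.0 61.7 63.5 y -81.0 -61.0
28 16 40.4 58.6 65.2 y -80.0 -61.0
32 41 31.8 40.5 68.0 y -81.0 -61.0
36 41 20.5 34.4 70.2 y -81.0 -62.0
40 41 18.9 28.5 72.1 y -81.0 -62.0
44 48 11.2 21.6 75.1 y -82.0 -59.0
48 52 11.4 17.4 76.4 y -84.0 -59.0
52 52 10.1 69.2 77.3 y -83.0 -57.0
56 36 10.0 14.0 75.3 y -84.0 -57.0
60 13 10.1 14.3 18.0 y -84.0 -56.0
64 2 15.2 16.1 17.1 y -81.0 -59.0
```

```bash
python3 -c "
from h import *
print(env.finish_job())"
```

```text
the job is handed in; nothing more can be done
None
```

The catch is undone and the job was handed in at about 18.5 s; no verdict was reported.

- **Safety tab:** I pinched it with 20 N and pressed it in 0.6 mm steps. It bottomed at about 7.9 mm with 9 N. Keeping it pressed, I slid it away from the handle until it met the firm stop, about 20 mm over. Wrist force readings during this stayed at about 11 N upward and 7.5 N sideways.
- **Release check:** After I let go, depth images put the tab at y ≈ -90 mm in the case frame, sprung back up to 62 mm.
- **Lever:** I pinched the grip block, swung it up along its arc and released it.
- **Last checks:** The gripper was about 100 mm clear of the lever. The tool path alone implied about 1.2 rad of lift. The depth profile showed 1.0–1.05 rad (about 60°), so the grip slipped a little or the lever settled slightly. Either figure is above the 0.8 rad needed.
- **Bystanders:** The arm stayed well clear of the cup, jar and tube. The cup is upright in the last picture, but I did not measure the three positions again.

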